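# Put the tool tray away and lock it

### The job

Put the pulled-out tool tray away: press down the steel release tab at its front left corner and push the tray fully home. Then lock it with the black knob on top of the housing: pull the knob up, turn it clockwise until its steel key stands over the narrow notch in the collar, and push it fully down again. Leave the other things on the bench undisturbed.

Things in the scene. Friction and masses are not known exactly. Their poses are not given: they have to be found in the camera images.
- tray_unit: Grey steel tray housing, 160 (along x) x 160 x 75 mm high, fixed to the bench, open at its front. Origin: centre of its underside. Its own -x axis points out of the open front (towards the robot), its +y to its left as the robot sees it; the tray slides out along its -x. A bench grinder 210 mm high stands to the right of the pulled-out tray: keep the wrist clear of it.
- tool_tray (a joint): How far the aluminium tray is pulled out of the housing, m: 0.090 fully out (start), 0 fully home. While the tray is fully out a release bar on its left side butts against a stop in the housing's mouth, so it cannot be pushed in unless the release tab is pressed. It slides with about 2 N of friction and stays where it is left.
- front_plate (a point): Middle of the upper edge of the tray's front plate, on its front face, 69 mm above the bench. The plate is upright, 132 mm wide, 6 mm thick, from 9 to 69 mm above the bench, square to the tray's sliding direction. When the tray is home this plate closes the mouth of the housing.
- tab_top (a point): Centre of the upper face of the release tab, a flat steel plate 40 mm wide that sticks out 37 mm before the front plate at its left end; 57 mm above the bench when up. This point is 19 mm before the front plate's face, 54 mm left of the tray's middle. The plate stands 12 mm higher than the tab, so fingers pressing the tab and then moving towards the housing push the plate.
- release_tab (a joint): How far the release tab is pressed straight down, m: 0 up, 0.010 fully down. Spring, about 2.5 N at first and 5.5 N fully down. The tray is free when it is pressed 7 mm or more; after the first 5 mm of tray travel the tab is kept about 6 mm down by itself and only the tray need be pushed.
- knob_grip (a point): Middle of the black knob's grip bar, on its vertical axis, 109 mm above the bench when down. Bar: 48 mm long (knob's own x), 14 mm wide (own y: pinch across this), 32 mm high, from 90 to 122 mm above the bench when down. Keep fingertips above the steel collar round its foot (top 86 mm above the bench, outer radius 30 mm). The knob's own -x points along the key.
- lock_knob (a joint): Turn of the knob, rad: 0 = locked position, key over the narrow notch and pointing straight to the open front of the housing (the housing's -x). It starts parked at 0.85 to 1.40, key in the wide gap of the collar, pointing to the right; turning it clockwise seen from above lowers the value. End stops at -0.30 and 1.62.
- key_tip (a point): Outer end of the key: a round steel pin of 7 mm diameter that sticks out of the knob's foot sideways, 33 mm from the knob's axis.
- notch (a point): Middle of the narrow notch in the front of the collar, at its upper rim, 86 mm above the bench, 26 mm in front of the knob's axis. 11 mm wide and deep for the 7 mm key (room for 0.08 rad either way). The key drops in only here or in the wide gap on the right. Pushed down here, the knob puts a pin before a lug on the tray; that works only with the tray home.
- knob_stem (a joint): How far the knob is pulled up, m: 0 down, 0.016 fully up. Friction of about 4 N holds it at whatever height it is left. Pull it up at least 10 mm, so that the key clears the collar, before turning; lower down the collar holds the key.
- grease_tin_centre (a point): Centre of the yellow grease tin, 70 mm across, 75 mm high: a bystander, leave it alone.
- mix_cup_centre (a point): Centre of the white plastic measuring cup, 66 mm across, 76 mm high, empty: a bystander, leave it alone.
- small_bottle_centre (a point): Centre of the small red bottle with a white pointed cap, 44 mm across, 154 mm high: a bystander, leave it alone.

How it is judged (in metres and radians):
On the way, in this order (a step that is already met when the one before it is completed fails the run):
1. the tray is fully home, the knob still parked (value of joint tool_tray below 0.006 m and value of joint lock_knob above 0.6 rad), for 0.2 s.
2. the knob is pulled up (value of joint tool_tray below 0.006 m and value of joint knob_stem above 0.0095 m), for 0.1 s.
3. with the knob still up and the tray home, the key stands over the narrow notch (value of joint tool_tray below 0.006 m and value of joint knob_stem above 0.008 m and value of joint lock_knob between -0.15 and 0.15 rad), for 0.1 s.
At the end, for the whole second after the job is handed in: The tray is home within 6 mm, the knob is down within 2.5 mm with its key in the narrow notch (turn within 0.15 rad of 0), and all is at rest (value of joint tool_tray below 0.006 m and value of joint knob_stem below 0.0025 m and value of joint lock_knob between -0.15 and 0.15 rad and velocity of joint tool_tray below 0.01 m/s and velocity of joint lock_knob below 0.1 rad/s); the robot touches nothing.
It fails at once if a bystander (grease tin, plastic cup or small bottle) is moved more than 25 mm (distance of any of grease_tin_centre, mix_cup_centre, small_bottle_centre from where it was at the start of the episode above 0.025 m).
It also fails if it takes over 45 s, if anything falls off the work surface, if the arm or the gripper's body presses on something with over 40 N, if the wrist force passes 120 N, or if a joint passes its speed limit or range.

### The arm

A 6-joint arm with a two-finger parallel gripper is mounted at the origin on a cart in front of the work surface, level with it; the furniture and walls round the work are solid. World frame = base frame: x ahead of the robot, y to its left, z up, the work surface at z = 0. Lengths are in mm, angles in degrees, forces in N, time in s.
With the tool pointing down it reaches from about 350 to 850 mm from the base axis. Payload 8.1 kg.
Tool frame: the origin (TCP) lies at the very end of the fingers, on their centre line; the grasp point (between the pads) lies 19 mm behind it; z points along the fingers, y is the line along which they close (so a half turn about z gives the same grasp; the last joint's range is limited). The gripper opens to 85 mm and grips with 20 to 120 N. Pads are 22 mm wide; open, the fingers measure 114 mm over their backs; the gripper's body (76 mm by 85 mm) begins 54 mm behind the grasp point. The pads swing forward as they close: fully open they stand 13 mm farther back than shut.
Start: joints at [-72.559, 7.471, 85.268, -0, 87.261, -4.893], TCP at [228.022, -554.988, 231.292] pointing down, gripper open.
Joint ranges: [-169.43, 169.43], [-51.17, 129.36], [1.28, 143.12], [-76.62, 256.62], [0, 156.53], [-152.29, 152.29]. Speed limits (degrees/s): [136.94, 136.94, 159.86, 180, 180, 180].

### API

Orientations are given as [roll, pitch, yaw] about the fixed x, y, z axes, in that order (R = Rz(yaw) Ry(pitch) Rx(roll)).
In Python, from bench import sense, eyes, job, models gives the robot as it stands. The module is installed in compiled form; this text tells all that it offers.
- The arm moves only by the tool apply_moves, never from a script. Its argument "rows" is a list of rows, each a list of 6 numbers: the shift along the tool's x, y, z in mm, then the turn, a rotation vector about the tool's x, y, z in rad. In form: [[dx, dy, dz, rx, ry, rz], ...]. A call has exactly 5 rows; each row shifts and turns the commanded pose from where the row before left it, along the tool's axes as they then stand; what a row does not reach is not made up. A row lasts 1/8 s, in which the tool goes at most 62.5 mm and 10.7 degrees, less where a joint would pass 70% of its speed; a pose out of reach is approached as far as the arm can. A call is refused whole if a number of a shift passes 62.5 or a number of a turn 0.188, either way. A call with a gripper value outside its range is refused whole. "fingers" is the finger opening in mm, from 0 to 85.4, set as the call begins (left out, the last holds). The fingers move at their own pace and stop on an object; "grip_force" is the grip in N (left out, the last holds). Time passes only in rows, so rows that do not move let the fingers close, or fill a call up. It gives the time, the measured TCP pose, the force, the opening and the grip force at its end, in the units of the state.
- sense(): the state, without advancing time (a new reading comes with each control period).
- eyes.snapshot(name): name is "scene" or "side" or "wrist"; returns (picture, depth): 384x512x3 uint8, red, green, blue; 384x512 float32, mm along the optical axis (not along the pixel's ray), 0 where there is no reading.
- eyes.get_calibration(name): a dict with "intrinsics" (3x3 intrinsics, pixels), "D" ([k1, k2, p1, p2, k3] as OpenCV has them; the pictures are not rectified), "R" (3x3) and "t" (3): a world point X has camera coordinates R X + t; the wrist camera has in their place "mount" (4x4, takes a point from camera to tool coordinates, whose origin is the TCP and whose axes are the flange's). Camera axes: x right, y down, z forward; pixel columns grow to the right and rows downward; lengths in mm; the calibration is good to about 2 mm. A picture is of the moment at which its call begins: read the wrist's pose just before it. get_calibration takes no time and is no camera call.
- job.hand_in(): hands the job in; it is judged then, once.
Trained networks look in the newest picture that a camera, given by its name, has taken for a name from the list of things; names that differ only in an ending like _2 or _b are one class to them, and where a whole thing is asked for, a point or a joint stands for the part that bears it (a point fixed in the world has none). Each returns a list of dicts, best first, with "confidence" (0 to 1); they miss things now and then, are a little off and sometimes report something else, mostly with a low value. They report only what shows in the picture. A call takes as long as a camera call.
- models.boxes_of(name, camera): "xyz" ([x, y, z] in mm, in world coordinates, good to about 4 mm: the middle of the surface that is visible of it).
- models.cut_out(name, camera): "pixels" (384x512 bool, what is visible of it).
- models.place_of(name, camera): "xyz" ([x, y, z] in mm, in world coordinates, good to about 4 mm: a listed point, or the origin of a listed thing).
The state is a dict: "time": time; "joint_pos": joint angles; "qd": joint speeds; "joint_efforts": joint torques, N m; "tool_pos": TCP position; "tcp_rot": TCP orientation; "ft_force": force on the tool from outside, world axes, zero at the start; "wrist_torque": the same for the moment, N m; "finger_gap": finger opening in mm; "grip_force": force on a finger pad.
Only numpy, scipy, OpenCV 4.12 (cv2) and the standard library are available. Lean on these libraries where they do the work, as an engineer would, in place of code of your own. Each camera call takes 0.05 s, during which the arm holds its last target. There are 200 camera calls.

## Working session

There is one attempt and no reset: what is moved stays moved. The work goes in short steps, Python scripts to look and compute and a tool call to move; the robot and the scene stay as the last step left them, time stands still between calls to the robot, and variables do not carry over. Pictures are saved under pics/ and viewed, at most 10 in all, crops included, and the job is handed in when it is done.

Besides the shell and the picture viewer there is one more tool, called after "Request:" as name([rows], argument=value, ...), one row to a line, values as JSON. apply_moves: Moves the arm, as the interface text tells. Its arguments: {"type":"object","properties":{"rows":{"type":"array"},"fingers":{"type":"number"},"grip_force":{"type":"number"}},"required":["rows"]}

```bash
mkdir -p pics
python3 - <<'E'
from bench import sense, eyes, job, models
import cv2, numpy as np
s=sense(); print(s['time'],s['tool_pos'],s['tcp_rot'],s['ft_force'])
for c in ["scene","side"]:
    p,d=eyes.snapshot(c); cv2.imwrite(f"pics/{c}0.png",p[:,:,::-1])
    for n in ["tray_unit","front_plate","tab_top","knob_grip","key_tip","notch","grease_tin_centre","mix_cup_centre","small_bottle_centre"]:
        r=models.place_of(n,c)
        print(c,n,[(np.round(q['xyz']).tolist(),round(q['confidence'],2)) for q in r[:2]])
print(sense()['time'])
E
```

```text
0.0 [ 227.83464915 -554.44784026  230.23417167] [-1.79891068e+02 -1.04570408e-02  2.23323440e+01] [ 1.04333898 -0.47592985 -0.44719281]
scene tray_unit [([583.0, 291.0, 6.0], 0.83)]
scene front_plate [([448.0, 193.0, 68.0], 0.77)]
scene tab_top [([398.0, 230.0, 57.0], 0.77)]
scene knob_grip [([588.0, 252.0, 108.0], 0.71)]
scene key_tip [([593.0, 220.0, 77.0], 0.65)]
scene notch [([568.0, 235.0, 88.0], 0.71)]
scene grease_tin_centre [([493.0, -28.0, 38.0], 0.85)]
scene mix_cup_centre [([665.0, -134.0, 38.0], 0.72)]
scene small_bottle_centre [([616.0, 7.0, 77.0], 0.95)]
side tray_unit [([580.0, 295.0, -1.0], 0.71), ([400.0, 228.0, 59.0], 0.65)]
side front_plate [([448.0, 195.0, 66.0], 0.68)]
side tab_top [([402.0, 225.0, 58.0], 0.88)]
side knob_grip [([596.0, 251.0, 108.0], 0.52)]
side key_tip [([593.0, 218.0, 80.0], 0.85), ([668.0, -137.0, 42.0], 0.6)]
side notch [([565.0, 234.0, 87.0], 0.96)]
side grease_tin_centre [([489.0, -31.0, 38.0], 0.82)]
side mix_cup_centre [([668.0, -137.0, 40.0], 0.75)]
side small_bottle_centre [([614.0, 5.0, 76.0], 0.65)]
1.0
```

View pics/scene0.png

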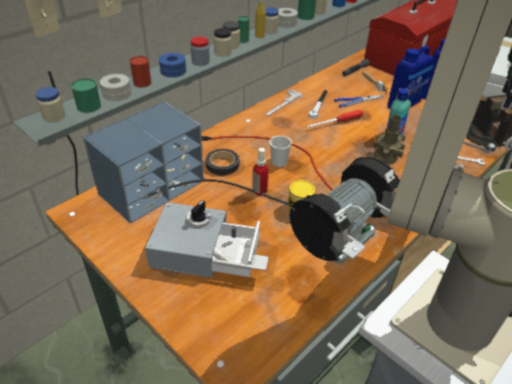

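View pics/side0.png

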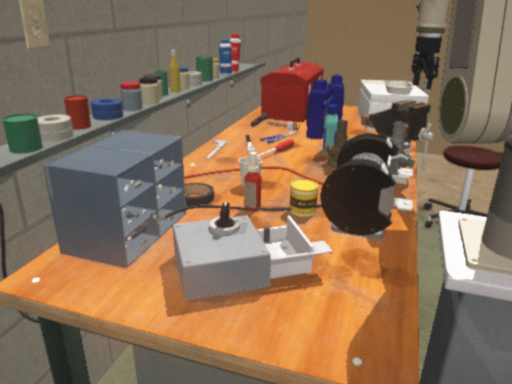

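The views show the housing with the knob at scene (198,212), the tray and tab at (258,262), and the grinder at (345,215) between the arm's start and the tray. Next I'll measure the yaw and the grinder extents.

```bash
cat > h.py <<'E'
from bench import sense, eyes, job, models
import cv2, numpy as np
from scipy.spatial.transform import Rotation as Ro
def cloud(c):
    p,d=eyes.snapshot(c); k=eyes.get_calibration(c)
    v,u=np.nonzero(d>0); z=d[v,u]
    n=cv2.undistortPoints(np.stack([u,v],1).astype(np.float32)[:,None],np.array(k['intrinsics']),np.array(k['D']))[:,0]
    P=np.c_[n*z[:,None],z]
    return p,u,v,(P-np.array(k['t']))@np.array(k['R'])
E
python3 - <<'E'
from h import *
for c in ["scene","side"]:
    p,u,v,X=cloud(c)
    m=(abs(X[:,2]-75)<5)&(X[:,0]>450)&(X[:,0]<720)&(X[:,1]>180)&(X[:,1]<420)
    Q=X[m]; r=cv2.minAreaRect(Q[:,:2].astype(np.float32)); print(c,m.sum(),r,Q[:,2].mean())
    # tray front plate top edge + tab
    m=(X[:,2]>100)&(X[:,2]<215)&(X[:,0]>200)&(X[:,0]<650)&(X[:,1]>-200)&(X[:,1]<190)
    Q=X[m]; print('grinder',Q.min(0).round(),Q.max(0).round(),np.percentile(Q,[2,98],axis=0).round().tolist())
    m=(X[:,2]>98)&(X[:,2]<128)&(np.hypot(X[:,0]-592,X[:,1]-251)<40)
    Q=X[m]; print('knob',m.sum(),Q.mean(0).round(1)); e=cv2.minAreaRect(Q[:,:2].astype(np.float32)); print(e)
    m=models.cut_out("tab_top",c)
    for n in ["knob_grip","key_tip","notch","tab_top","front_plate"]:
        print(n,[(np.round(q['xyz'],1).tolist(),round(q['confidence'],2)) for q in models.place_of(n,c)[:1]])
E
```

```text
scene 2809 ((584.378173828125, 290.9659423828125), (160.96070861816406, 162.30078125), 34.7188720703125) 75.25338545126876
grinder [ 235. -149.  100.] [625. 104. 208.] [[247.0, -140.0, 103.0], [606.0, 98.0, 190.0]]
knob 176 [584.8 252.7 114.2]
((587.5594482421875, 249.91220092773438), (15.382881164550781, 48.53718948364258), 15.139944076538086)
knob_grip [([588.3, 255.4, 108.4], 0.61)]
key_tip [([594.4, 221.8, 79.7], 0.75)]
notch [([566.3, 238.0, 85.9], 0.8)]
tab_top [([399.7, 231.4, 56.1], 0.81)]
front_plate [([446.4, 193.2, 67.0], 0.55)]
side 3313 ((548.5703125, 266.93780517578125), (246.5701141357422, 162.209716796875), 34.813720703125) 74.5817556355296
grinder [ 233. -148.  100.] [626. 104. 207.] [[244.0, -141.0, 102.0], [611.0, 99.0, 189.0]]
knob 173 [584.6 258.6 114. ]
((587.7445678710938, 251.68692016601562), (13.703685760498047, 49.76895523071289), 14.375411987304688)
knob_grip [([592.0, 250.0, 109.8], 0.58)]
key_tip [([592.7, 220.0, 80.3], 0.65)]
notch [([565.5, 234.5, 87.0], 0.81)]
tab_top [([399.6, 227.6, 58.8], 0.62)]
front_plate [([449.2, 193.2, 64.5], 0.91)]
```

```bash
cat >> h.py <<'E'
def plan(wps, step=58, rstep=0.18):
    """wps: (x,y,z,yaw deg), tool down; prints tool-frame rows from the measured pose"""
    s=sense(); p=np.array(s['tool_pos']); R=Ro.from_euler('xyz',s['tcp_rot'],degrees=True); out=[]
    for w in wps:
        q=np.array(w[:3],float); T=Ro.from_euler('xyz',[180,0,w[3]],degrees=True)
        rv=(R.inv()*T).as_rotvec()
        n=max(1,int(np.ceil(max(np.linalg.norm(q-p)/step,np.linalg.norm(rv)/rstep))))
        for i in range(n):
            d=R.inv().apply((q-p)/n); out.append(np.r_[d.round(1),(rv/n).round(4)])
            R=R*Ro.from_rotvec(rv/n)
        p=q
    for o in out: print(o.tolist())
    print(len(out), s['time'])
E
python3 - <<'E'
from h import *
plan([(330,-480,330,22.3),(450,-250,340,22.3),(470,0,340,28),(399,228,200,34.75),(399,228,75,34.75)])
E
```

```text
[40.9, -10.2, -32.9, -0.0, -0.0, 0.0002]
[40.9, -10.2, -32.9, -0.0, -0.0, 0.0002]
[40.9, -10.2, -32.9, -0.0, -0.0, 0.0002]
[39.7, -33.5, -2.0, 0.0, 0.0, -0.0]
[39.7, -33.5, -2.0, 0.0, 0.0, -0.0]
[39.7, -33.5, -2.0, 0.0, 0.0, -0.0]
[39.7, -33.5, -2.0, 0.0, 0.0, -0.0]
[39.7, -33.5, -2.0, 0.0, 0.0, -0.0]
[22.7, -44.7, -0.0, -0.0, 0.0, -0.0199]
[23.6, -44.3, -0.0, -0.0, 0.0, -0.0199]
[24.4, -43.8, -0.0, -0.0, 0.0, -0.0199]
[25.3, -43.3, -0.0, -0.0, 0.0, -0.0199]
[26.2, -42.8, -0.0, -0.0, 0.0, -0.0199]
[8.9, -46.9, 28.0, 0.0, 0.0, -0.0236]
[10.0, -46.7, 28.0, 0.0, 0.0, -0.0236]
[11.1, -46.5, 28.0, 0.0, 0.0, -0.0236]
[12.2, -46.2, 28.0, 0.0, 0.0, -0.0236]
[13.2, -45.9, 28.0, 0.0, 0.0, -0.0236]
[-0.0, -0.0, 41.7, -0.0, 0.0, -0.0]
[-0.0, -0.0, 41.7, -0.0, 0.0, -0.0]
[-0.0, -0.0, 41.7, -0.0, 0.0, -0.0]
21 1.7
```

Request:
apply_moves([
  [41, -10, -33, 0, 0, 0],
  [41, -10, -33, 0, 0, 0],
  [41, -10, -33, 0, 0, 0],
  [40, -33.5, -2, 0, 0, 0],
  [40, -33.5, -2, 0, 0, 0],
], fingers=0)

```text
time: 2.33
tool_pos: [379.8, -387.0, 335.0]
tcp_rot: [179.9, -0.0, 22.3]
ft_force: [0.7, 0.2, -0.5]
finger_gap: 0.1
grip_force: 0.0
```

Request:
apply_moves([
  [40, -33.5, -2, 0, 0, 0],
  [40, -33.5, -2, 0, 0, 0],
  [40, -33.5, -2, 0, 0, 0],
  [23, -45, 0, 0, 0, -0.02],
  [23, -44, 0, 0, 0, -0.02],
])

```text
time: 2.95
tool_pos: [459.6, -148.0, 340.3]
tcp_rot: [180.0, -0.0, 24.7]
ft_force: [0.8, -0.3, -0.1]
finger_gap: -0.1
grip_force: 0.0
```

Request:
apply_moves([
  [24, -44, 0, 0, 0, -0.02],
  [25, -43, 0, 0, 0, -0.02],
  [26, -43, 0, 0, 0, -0.02],
  [9, -47, 0, 0, 0, -0.024],
  [10, -47, 0, 0, 0, -0.024],
])

```text
time: 3.58
tool_pos: [441.4, 93.1, 340.3]
tcp_rot: [180.0, -0.0, 30.9]
ft_force: [0.9, -0.4, 0.1]
finger_gap: 0.4
grip_force: 0.0
```

Request:
apply_moves([
  [11, -46.5, 0, 0, 0, -0.024],
  [12, -46, 0, 0, 0, -0.024],
  [13, -46, 20, 0, 0, -0.024],
  [0, 0, 40, 0, 0, 0],
  [0, 0, 40, 0, 0, 0],
])

```text
time: 4.2
tool_pos: [398.4, 228.9, 239.6]
tcp_rot: [180.0, -0.1, 35.1]
ft_force: [-0.6, -0.8, -0.0]
finger_gap: 0.3
grip_force: 0.0
```

Run:
```python
from h import *
plan([(399,228,75,34.75)])
```

```text
[-0.1, 0.3, 54.9, 0.0001, -0.0004, 0.0018]
[-0.1, 0.3, 54.9, 0.0001, -0.0004, 0.0018]
[-0.0, 0.3, 54.9, 0.0001, -0.0004, 0.0018]
3 4.2
```

Request:
apply_moves([
  [0, 0, 50, 0, 0, 0],
  [0, 0, 50, 0, 0, 0],
  [0, 0, 50, 0, 0, 0],
  [0, 0, 15, 0, 0, 0],
  [0, 0, 0, 0, 0, 0],
])

```text
time: 4.82
tool_pos: [398.3, 227.9, 75.3]
tcp_rot: [-180.0, 0.1, 34.9]
ft_force: [0.8, 0.2, 1.6]
finger_gap: -0.1
grip_force: 0.0
```

Run:
```python
from h import *
p,d=eyes.snapshot("side"); a=cv2.resize(p[190:310,220:360],None,fx=3,fy=3)
p,d=eyes.snapshot("scene"); b=cv2.resize(p[200:320,180:320],None,fx=3,fy=3)
cv2.imwrite("pics/c1.png",cv2.resize(np.vstack([a,b]),None,fx=.8,fy=.8)[:,:,::-1])
```

```text
(no output)
```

View pics/c1.png

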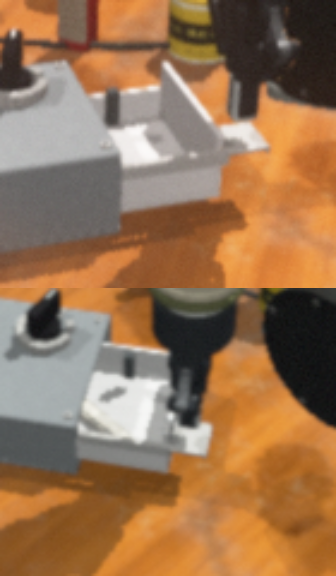

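The closed fingertips (top crop, 240,112) hang just above the tab (245,140). I'll press now, then push.

Request:
apply_moves([
  [0, 0, 10, 0, 0, 0],
  [0, 0, 8, 0, 0, 0],
  [0, 0, 6, 0, 0, 0],
  [0, 0, 4, 0, 0, 0],
  [0, 0, 0, 0, 0, 0],
])

```text
time: 5.55
tool_pos: [399.0, 228.2, 47.5]
tcp_rot: [180.0, -0.0, 34.9]
ft_force: [1.1, 0.6, 3.9]
finger_gap: 0.2
grip_force: 2.1
```

Request:
apply_moves([
  [5, 0, 0, 0, 0, 0],
  [5, 0, 0, 0, 0, 0],
  [5, 0, 0, 0, 0, 0],
  [5, 0, 0, 0, 0, 0],
  [0, 0, 0, 0, 0, 0],
])

```text
time: 6.18
tool_pos: [415.8, 239.9, 47.6]
tcp_rot: [180.0, -0.1, 34.9]
ft_force: [1.4, -0.1, 3.2]
finger_gap: -0.2
grip_force: 2.1
```

Request:
apply_moves([
  [12, 0, 0, 0, 0, 0],
  [12, 0, 0, 0, 0, 0],
  [12, 0, 0, 0, 0, 0],
  [12, 0, 0, 0, 0, 0],
  [12, 0, 0, 0, 0, 0],
])

```text
time: 6.8
tool_pos: [464.9, 274.3, 47.2]
tcp_rot: [180.0, 0.0, 34.9]
ft_force: [-1.8, -3.0, 5.4]
finger_gap: 0.3
grip_force: 2.4
```

Run:
```python
from h import *
for c in ["side","scene"]:
    p,d=eyes.snapshot(c)
    for n in ["front_plate","tab_top"]:
        print(c,n,[(np.round(q['xyz'],1).tolist(),round(q['confidence'],2)) for q in models.place_of(n,c)[:1]])
print(sense()['ft_force'],sense()['tool_pos'])
```

```text
side front_plate [([514.5, 239.5, 65.8], 0.68)]
side tab_top [([465.1, 273.6, 47.1], 0.59)]
scene front_plate [([589.0, 252.4, 105.6], 0.25)]
scene tab_top [([462.0, 276.3, 45.5], 0.56)]
[2.38347861 1.37290173 4.46560983] [464.72335398 274.12478752  47.74753752]
```

Request:
apply_moves([
  [3, 0, 0, 0, 0, 0],
  [3, 0, 0, 0, 0, 0],
  [3, 0, 0, 0, 0, 0],
  [2, 0, 0, 0, 0, 0],
  [0, 0, 0, 0, 0, 0],
])

```text
time: 7.72
tool_pos: [473.4, 280.2, 47.3]
tcp_rot: [180.0, -0.0, 34.9]
ft_force: [0.6, -2.0, 4.4]
finger_gap: 0.2
grip_force: 2.2
```

Request:
apply_moves([
  [2, 0, 0, 0, 0, 0],
  [2, 0, 0, 0, 0, 0],
  [2, 0, 0, 0, 0, 0],
  [1, 0, 0, 0, 0, 0],
  [0, 0, 0, 0, 0, 0],
])

```text
time: 8.35
tool_pos: [478.5, 283.9, 47.2]
tcp_rot: [-180.0, 0.1, 34.9]
ft_force: [-5.2, -3.7, 5.6]
finger_gap: -0.0
grip_force: 4.3
```

Force is rising, so I'll push a touch more to confirm the stop.

Request:
apply_moves([
  [1, 0, 0, 0, 0, 0],
  [1, 0, 0, 0, 0, 0],
  [1, 0, 0, 0, 0, 0],
  [0, 0, 0, 0, 0, 0],
  [0, 0, 0, 0, 0, 0],
])

```text
time: 8.98
tool_pos: [478.4, 283.9, 47.1]
tcp_rot: [-180.0, 0.5, 35.0]
ft_force: [-21.2, -13.3, 21.2]
finger_gap: -0.2
grip_force: 14.8
```

Request:
apply_moves([
  [-5, 0, 0, 0, 0, 0],
  [-3, 0, -15, 0, 0, 0],
  [-5, 0, -40, 0, 0, 0],
  [0, 0, -60, 0, 0, 0],
  [0, 0, -60, 0, 0, 0],
], fingers=45)

```text
time: 9.6
tool_pos: [470.4, 278.3, 224.5]
tcp_rot: [-180.0, -0.0, 34.9]
ft_force: [0.9, 0.0, 0.2]
finger_gap: 44.7
grip_force: 0.0
```

Run:
```python
from h import *
plan([(588,251,240,105)])
```

```text
[11.5, 12.8, -2.2, 0.0, -0.0, -0.1747]
[9.1, 14.6, -2.2, 0.0, -0.0, -0.1747]
[6.5, 16.0, -2.2, 0.0, -0.0, -0.1747]
[3.6, 16.9, -2.2, 0.0, -0.0, -0.1747]
[0.6, 17.2, -2.2, 0.0, -0.0, -0.1747]
[-2.4, 17.1, -2.2, 0.0, -0.0, -0.1747]
[-5.3, 16.4, -2.2, 0.0, -0.0, -0.1747]
7 9.6
```

Request:
apply_moves([
  [11.5, 13, -2, 0, 0, -0.175],
  [9, 14.5, -2, 0, 0, -0.175],
  [6.5, 16, -2, 0, 0, -0.175],
  [3.5, 17, -2, 0, 0, -0.175],
  [0.5, 17, -2, 0, 0, -0.175],
])

```text
time: 10.22
tool_pos: [555.2, 258.6, 233.1]
tcp_rot: [180.0, -0.0, 85.4]
ft_force: [-0.3, 0.5, 0.2]
finger_gap: 44.9
grip_force: 0.0
```

Request:
apply_moves([
  [-2.5, 17, -2, 0, 0, -0.175],
  [-5.5, 16.5, -2, 0, 0, -0.175],
  [0, 0, 0, 0, 0, 0],
  [0, 0, 0, 0, 0, 0],
  [0, 0, 0, 0, 0, 0],
])

```text
time: 10.85
tool_pos: [587.6, 251.0, 236.4]
tcp_rot: [-180.0, -0.0, 105.0]
ft_force: [0.3, -0.4, -1.1]
finger_gap: 45.0
grip_force: 0.0
```

Run:
```python
from h import *
s=sense(); p,d=eyes.snapshot("wrist"); k=eyes.get_calibration("wrist")
cv2.imwrite("pics/w1.png",p[:,:,::-1])
M=np.array(k['mount']); R=Ro.from_euler('xyz',s['tcp_rot'],degrees=True)
v,u=np.nonzero(d>0); z=d[v,u]
n=cv2.undistortPoints(np.stack([u,v],1).astype(np.float32)[:,None],np.array(k['intrinsics']),np.array(k['D']))[:,0]
X=R.apply(np.c_[n*z[:,None],z]@M[:3,:3].T+M[:3,3])+s['tool_pos']
m=(X[:,2]>112)&(X[:,2]<128)&(np.hypot(X[:,0]-588,X[:,1]-251)<45)
Q=X[m]; print(m.sum(),Q.mean(0),cv2.minAreaRect(Q[:,:2].astype(np.float32)))
m=(abs(X[:,2]-75)<5)&(X[:,0]>440)&(X[:,0]<720)&(X[:,1]>150)&(X[:,1]<430)
if m.sum()>50: print(m.sum(),cv2.minAreaRect(X[m][:,:2].astype(np.float32)))
for n in ["knob_grip","key_tip","notch"]:
    print(n,[(np.round(q['xyz'],1).tolist(),round(q['confidence'],2)) for q in models.place_of(n,"wrist")[:1]])
```

```text
675 [588.4078309  249.864158   121.40291491] ((588.4332275390625, 248.79144287109375), (13.817604064941406, 47.18208694458008), 14.830598831176758)
20130 ((584.67333984375, 289.072021484375), (160.09202575683594, 161.18289184570312), 34.99955368041992)
knob_grip [([588.6, 250.9, 107.8], 0.64)]
key_tip [([598.7, 218.2, 82.4], 0.94)]
notch [([567.4, 232.9, 88.2], 0.7)]
```

View pics/w1.png

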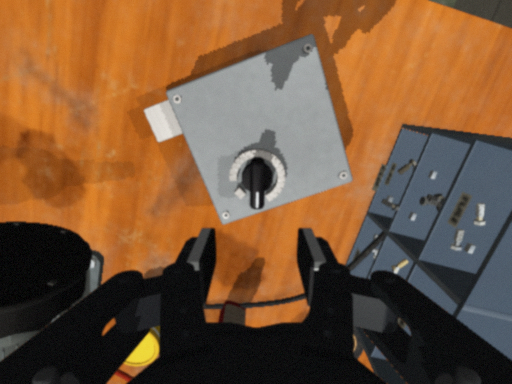

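The wrist view shows the tray home, its plate flush and the tab at (165,120). The knob bar at (257,185) is aligned with the finger gap, so I'll descend.

Request:
apply_moves([
  [-1.5, 0.5, 40, 0, 0, 0],
  [0, 0, 40, 0, 0, 0],
  [0, 0, 40, 0, 0, 0],
  [0, 0, 15, 0, 0, 0],
  [0, 0, 6, 0, 0, 0],
])

```text
time: 11.68
tool_pos: [588.9, 249.4, 95.0]
tcp_rot: [-180.0, 0.0, 105.1]
ft_force: [-0.5, 0.2, 0.9]
finger_gap: 44.8
grip_force: 0.0
```

Request:
apply_moves([
  [0, 0, 0, 0, 0, 0],
  [0, 0, 0, 0, 0, 0],
  [0, 0, 0, 0, 0, 0],
  [0, 0, 0, 0, 0, 0],
  [0, 0, 0, 0, 0, 0],
], fingers=0, grip_force=50)

```text
time: 12.3
tool_pos: [589.3, 249.5, 97.6]
tcp_rot: [179.9, -0.0, 105.1]
ft_force: [-5.0, -2.7, 5.6]
finger_gap: 13.3
grip_force: 49.2
```

Request:
apply_moves([
  [0, 0, -4, 0, 0, 0],
  [0, 0, -4, 0, 0, 0],
  [0, 0, -4, 0, 0, 0],
  [0, 0, -3, 0, 0, 0],
  [0, 0, 0, 0, 0, 0],
])

```text
time: 12.92
tool_pos: [589.1, 249.5, 110.9]
tcp_rot: [180.0, -0.0, 105.1]
ft_force: [-2.7, -0.7, 0.1]
finger_gap: 13.3
grip_force: 49.5
```

Run:
```python
from h import *
print(sense()['tool_pos'],sense()['ft_force'])
for c in ["scene","side"]:
    p,d=eyes.snapshot(c)
    b=p[190:240,170:250] if c=="scene" else p[190:250,180:260]
    cv2.imwrite(f"pics/k_{c}.png",cv2.resize(b,None,fx=5,fy=5)[:,:,::-1])
    for n in ["key_tip","knob_grip","front_plate"]:
        print(c,n,[(np.round(q['xyz'],1).tolist(),round(q['confidence'],2)) for q in models.place_of(n,c)[:1]])
```

```text
[589.1491685  249.45357527 110.91480404] [-2.67471105 -0.67632192  0.14314586]
scene key_tip [([594.0, 221.8, 93.3], 0.69)]
scene knob_grip [([591.3, 251.9, 123.0], 0.62)]
scene front_plate [([523.4, 245.9, 67.5], 0.68)]
side key_tip [([591.1, 217.3, 92.1], 0.83)]
side knob_grip [([588.7, 251.3, 123.4], 0.5)]
side front_plate [([613.5, 4.2, 74.8], 0.34)]
```

View pics/k_side.png

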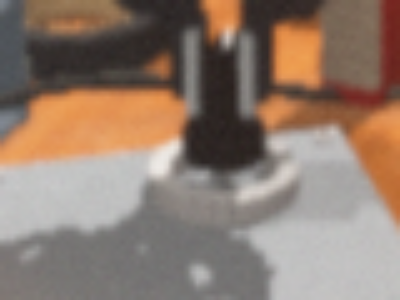

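The crop shows the knob lifted clear of the collar, with its foot at (225,140); the network puts the rise at about 14 mm. I'll turn it clockwise.

Request:
apply_moves([
  [0, 0, 0, 0, 0, 0.12],
  [0, 0, 0, 0, 0, 0.12],
  [0, 0, 0, 0, 0, 0.12],
  [0, 0, 0, 0, 0, 0.12],
  [0, 0, 0, 0, 0, 0.12],
])

```text
time: 13.95
tool_pos: [589.0, 249.3, 110.4]
tcp_rot: [-180.0, 0.0, 70.5]
ft_force: [-3.7, -1.6, 3.1]
finger_gap: 13.5
grip_force: 49.9
```

Request:
apply_moves([
  [0, 0, 0, 0, 0, 0.15],
  [0, 0, 0, 0, 0, 0.15],
  [0, 0, 0, 0, 0, 0.15],
  [0, 0, 0, 0, 0, 0.12],
  [0, 0, 0, 0, 0, 0.055],
])

```text
time: 14.58
tool_pos: [588.7, 249.3, 110.3]
tcp_rot: [-180.0, 0.0, 34.8]
ft_force: [-4.2, -0.2, 3.7]
finger_gap: 13.5
grip_force: 49.9
```

Run:
```python
from h import *
s=sense();print(s['tool_pos'],s['tcp_rot'],s['ft_force'],s['wrist_torque'])
for c in ["scene","side"]:
    p,d=eyes.snapshot(c)
    for n in ["key_tip","knob_grip","front_plate","notch"]:
        print(c,n,[(np.round(q['xyz'],1).tolist(),round(q['confidence'],2)) for q in models.place_of(n,c)[:1]])
    if c=="side": cv2.imwrite("pics/k2.png",cv2.resize(p[190:250,180:280],None,fx=5,fy=5)[:,:,::-1])
```

```text
[588.72279353 249.28384856 110.29946155] [-1.79992808e+02  4.24347622e-02  3.47883357e+01] [-4.24237343 -0.2394535   3.6874222 ] [-0.29758214  0.73072134  0.00099024]
scene key_tip [([561.6, 231.8, 93.1], 0.53)]
scene knob_grip [([588.7, 252.1, 119.8], 0.65)]
scene front_plate [([521.0, 245.5, 70.3], 0.61)]
scene notch [([567.6, 233.9, 85.9], 0.61)]
side key_tip [([557.4, 229.3, 92.8], 0.77)]
side knob_grip [([589.8, 251.8, 121.7], 0.71)]
side front_plate []
side notch [([562.2, 236.6, 89.1], 0.55)]
```

View pics/k2.png

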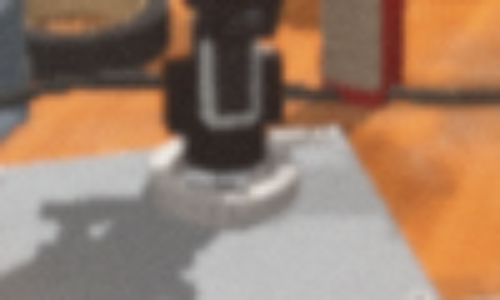

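The knob bar is now turned to the housing's front (foot at 225,150, fingers at 230,90). The key tip direction comes out at about 34°, matching the notch, so I'll push down.

Request:
apply_moves([
  [0, 0, 3, 0, 0, 0],
  [0, 0, 3, 0, 0, 0],
  [0, 0, 3, 0, 0, 0],
  [0, 0, 2, 0, 0, 0],
  [0, 0, 0, 0, 0, 0],
])

```text
time: 15.7
tool_pos: [588.7, 249.3, 98.8]
tcp_rot: [-180.0, 0.0, 35.0]
ft_force: [-3.9, 0.1, 0.1]
finger_gap: 13.1
grip_force: 49.6
```

Down about 11.5 mm with no jam, so I'll push on to the stop.

Request:
apply_moves([
  [0, 0, 2, 0, 0, 0],
  [0, 0, 1, 0, 0, 0],
  [0, 0, 1, 0, 0, 0],
  [0, 0, 1, 0, 0, 0],
  [0, 0, 0, 0, 0, 0],
])

```text
time: 16.32
tool_pos: [589.0, 249.4, 97.3]
tcp_rot: [180.0, -0.0, 35.0]
ft_force: [-15.4, -5.4, 22.6]
finger_gap: 12.9
grip_force: 52.7
```

Request:
apply_moves([
  [0, 0, 0, 0, 0, 0],
  [0, 0, 0, 0, 0, 0],
  [0, 0, 0, 0, 0, 0],
  [0, 0, -10, 0, 0, 0],
  [0, 0, -30, 0, 0, 0],
], fingers=45)

```text
time: 16.95
tool_pos: [587.7, 248.9, 132.9]
tcp_rot: [-179.9, 0.2, 34.9]
ft_force: [0.6, 0.2, -0.4]
finger_gap: 44.8
grip_force: 0.0
```

Request:
apply_moves([
  [0, 0, -50, 0, 0, 0],
  [0, 0, -50, 0, 0, 0],
  [0, 0, 0, 0, 0, 0],
  [0, 0, 0, 0, 0, 0],
  [0, 0, 0, 0, 0, 0],
])

```text
time: 17.58
tool_pos: [588.2, 249.1, 232.4]
tcp_rot: [-180.0, 0.2, 34.9]
ft_force: [0.6, 0.2, -0.7]
finger_gap: 45.1
grip_force: 0.0
```

Run:
```python
from h import *
for c in ["scene","side"]:
    p,u,v,X=cloud(c)
    m=(X[:,2]>100)&(X[:,2]<140)&(np.hypot(X[:,0]-588,X[:,1]-250)<30)
    Q=X[m]; print(c,'top z',np.percentile(Q[:,2],[50,90,97]),cv2.minAreaRect(Q[:,:2].astype(np.float32)))
    for n in ["key_tip","knob_grip","front_plate"]:
        print(c,n,[(np.round(q['xyz'],1).tolist(),round(q['confidence'],2)) for q in models.place_of(n,c)[:1]])
s=sense(); p,d=eyes.snapshot("wrist"); k=eyes.get_calibration("wrist"); cv2.imwrite("pics/w2.png",p[:,:,::-1])
M=np.array(k['mount']); R=Ro.from_euler('xyz',s['tcp_rot'],degrees=True)
v,u=np.nonzero(d>0); z=d[v,u]
n=cv2.undistortPoints(np.stack([u,v],1).astype(np.float32)[:,None],np.array(k['intrinsics']),np.array(k['D']))[:,0]
X=R.apply(np.c_[n*z[:,None],z]@M[:3,:3].T+M[:3,3])+s['tool_pos']
m=(X[:,2]>112)&(X[:,2]<140)&(np.hypot(X[:,0]-588,X[:,1]-250)<32)
Q=X[m]; print(m.sum(),Q.mean(0),cv2.minAreaRect(Q[:,:2].astype(np.float32)))
for n in ["key_tip","knob_grip","notch","front_plate"]:
    print(n,[(np.round(q['xyz'],1).tolist(),round(q['confidence'],2)) for q in models.place_of(n,"wrist")[:1]])
print(s['ft_force'],s['tool_pos'])
```

```text
scene top z [117.53693218 122.37461709 123.89820998] ((588.2900390625, 249.94778442382812), (47.06639099121094, 18.193904876708984), 32.962894439697266)
scene key_tip [([561.9, 231.4, 78.3], 0.71)]
scene knob_grip [([588.8, 253.0, 109.5], 0.58)]
scene front_plate [([521.9, 243.8, 67.6], 0.61)]
side top z [113.558914  121.3568473 122.1132606] ((588.2718505859375, 251.0504913330078), (46.89115524291992, 16.496313095092773), 37.651493072509766)
side key_tip [([671.1, -140.2, 40.2], 0.73)]
side knob_grip [([592.7, 252.1, 110.2], 0.77)]
side front_plate []
717 [589.72286064 249.16166588 121.32814315] ((588.897705078125, 248.56472778320312), (46.86341094970703, 13.684698104858398), 34.80686950683594)
key_tip [([564.3, 232.3, 80.7], 0.81)]
knob_grip [([590.4, 251.8, 108.3], 0.95)]
notch [([567.6, 233.1, 86.9], 0.94)]
front_plate []
[ 0.42086347  0.54389143 -0.01037147] [588.9701906  249.36589685 234.03223543]
```

View pics/w2.png

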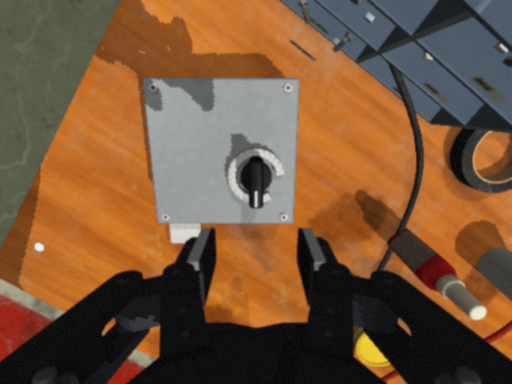

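The wrist view shows the knob at (257,185) with its key in the front notch and the tray closed. The knob's top is at 121.3 mm, the same as when it was down at the start. Handing in.

```bash
python3 -c "
from bench import job
print(job.hand_in())"
```

```text
the job is handed in; nothing more can be done
None
```

The job is handed in: the tray is fully home and the knob is locked down with its key in the narrow notch. The arm never went near the grease tin, cup or bottle, and the hand-in call returned no verdict.

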